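# Open the gate valve to its stop, back it off a quarter turn and zero its position dial

### The job

Crank the valve's green handwheel counter-clockwise until you feel it reach its fully open stop, then back it off a quarter turn clockwise so that it cannot jam. Then turn the bezel of the position dial beside it until its red zero mark lies under the tip of the black pointer. Let go of everything, and leave the bottles, beakers and other things around standing where they are.

Things in the scene. Friction and masses are not known exactly. Their poses are not given: they have to be found in the camera images.
- valve_stand: small steel gate valve on a fixed aluminium base plate (100 mm in its own x, 270 mm in its own y, 12 thick), screwed down, both side ports blanked (they reach 62 mm either side of the wheel's axis in the stand's x, up to z 0.10). Origin: centre of the plate's underside, on the bench top. The wheel's axis stands at its own y = +80 mm, the dial's at y = -80 mm; both are vertical. A low grey gear bar (top 32 mm above the bench) runs between the two.
- wheel_axis (a point): centre of the green handwheel, 142 mm above the bench, level with the middle of its rim. The rim is a ring of 50 mm radius and 12 mm thickness, with three spokes and a hub nut whose top is 156 mm above the bench.
- grip_center (a point): centre (half-way up) of the black crank grip that stands upright on the wheel's rim, 50 mm from the wheel's axis: 19 mm diameter, 38 mm tall, from 150 to 188 mm above the bench. It spins freely about its own vertical pin, so that held fast between two fingers it can be led round in a circle without turning the gripper.
- wheel (a joint): angle of the handwheel in rad; grows counter-clockwise seen from above, which opens the valve. Starts between one and a little over two turns short of the fully open stop. The stop is hard: there the wheel turns no further and the resistance at the grip rises steeply. Turning takes about 2 to 3 N at the grip (0.1 N m) all the way to the stop; the wheel stays where it is left.
- dial_center (a point): centre of the position dial's white face, 74 mm above the bench. The dial lies face up.
- zero_mark (a point): middle of the red zero bar on the dial's face, 25 mm from the dial's centre. Face and bezel are one piece and turn together by hand without end, with about 0.04 N m of friction; the bezel is a knurled ring of 64 mm diameter, from 54 to 78 mm above the bench (nothing wider between it and the base plate), to be gripped across from above.
- pointer_tip (a point): tip of the dial's slim black pointer, 25 mm from the dial's centre (its tail is short and broad). It is geared to the handwheel alone and turns the same way at a quarter of the wheel's angle; it does not move with the bezel, lies sunk in the face and cannot be touched.
- bottle_buffer: white reagent bottle with a red cap, 54 mm across, 130 tall; loose bystander, origin at the centre of its underside, standing close round the valve stand
- beaker_d: clear plastic beaker, 65 mm across (70 over the spout), 90 tall; loose bystander, origin at the centre of its underside, standing close round the valve stand
- bottle_salt: white reagent bottle with a blue cap, 62 mm across, 125 tall; loose bystander, origin at the centre of its underside, standing close round the valve stand
- wash_bottle: white wash bottle with a bent spout, 67 x 95 mm, 183 tall; loose bystander, origin at the centre of its underside, standing close round the valve stand
- petri_dish: clear petri dish lying flat, 92 mm across, 15 high; loose bystander, origin at the centre of its underside
- beaker_a: clear beaker, 70 mm across, 100 tall; loose bystander, origin at the centre of its underside
- beaker_b: clear beaker, 70 mm across, 100 tall; loose bystander, origin at the centre of its underside
- parts_case: grey-blue case with a clear lid, 94 x 130 mm, 35 high; loose bystander, origin at the centre of its underside
- tape_roll: roll of tape, 66 mm across, 18 high; loose bystander, origin at the centre of its underside

How it is judged:
By the outcome, as a careful person would: the job done as asked, in the order asked, and still so for the second after the job is handed in, with the robot touching nothing.
It also fails if it takes over 72 s, if anything falls off the work surface, if the arm or the gripper's body presses on something with over 40 N, if the wrist force passes 120 N, or if a joint passes its speed limit or range.

### The arm

A 6-joint arm with a two-finger parallel gripper is mounted at the origin on a cart in front of the work surface, level with it; the furniture and walls round the work are solid. World frame = base frame: x ahead of the robot, y to its left, z up, the work surface at z = 0. Lengths are in m, angles in degrees, forces in N, time in s.
With the tool pointing down it reaches from about 0.4 to 0.825 m from the base axis. Payload 7 kg.
Tool frame: the origin (TCP) lies on the centre line of the jaws, within the pads' length; the fingertips stand 19 mm ahead of it and the grasp point (between the pads) is the TCP; z points along the fingers, y is the line along which they close (so a half turn about z gives the same grasp; the last joint's range is limited). The gripper opens to 88 mm and grips with 3 to 60 N. Pads are 19 mm wide; open, the fingers measure 130 mm over their backs; the gripper's body (78 mm by 193 mm) begins 47 mm behind the grasp point.
Start: joints at [16.507, 20.546, 0.682, 0, -70.136, -16.507], TCP at [0.675, -0, 0.246] pointing down, gripper open.
Joint ranges: [-176.03, 176.03], [-82.01, 121.73], [-58.28, 71.71], [-173.87, 95.51], [-174.79, -0.11], [-173.66, 173.66]. Speed limits (degrees/s): [136.94, 136.94, 172.46, 180, 180, 180].

### API

Orientations are given as [roll, pitch, yaw] about the fixed x, y, z axes, in that order (R = Rz(yaw) Ry(pitch) Rx(roll)).
In Python, from plant import get_state, capture, close_job gives the robot as it stands.
- The arm moves only by the tool apply_moves, never from a script. Its argument "targets" is a list of rows, each a list of 7 numbers: the opening, from 0 (shut) to 1 (fully open), then the shift along the tool's x, y, z normalised to -1 to 1, where 1 is 1000 mm, then the turn, a rotation vector about the tool's x, y, z normalised to -1 to 1, where 1 is 90 degrees. In form: [[claw, tx, ty, tz, ax, ay, az], ...]. A call has 1 to 20 rows; each row shifts and turns the commanded pose from where the row before left it, along the tool's axes as they then stand; what a row does not reach is not made up. A row lasts 1/12 s, in which the tool goes at most 41.7 mm and 7.16 degrees, less where a joint would pass 70% of its speed; a pose out of reach is approached as far as the arm can. A call with a number of a shift or a turn outside -1 to 1 is refused whole. A call with a gripper value outside its range is refused whole. The fingers move at their own pace and stop on an object; "newtons" is the grip in N (left out, the last holds). Time passes only in rows, so rows that do not move let the fingers close. It gives the time, the measured TCP pose, the force, the opening and the grip force at its end, in the units of the state.
- get_state(): the state, without advancing time (a new reading comes with each control period).
- capture(name): name is "scene" or "side" or "wrist"; returns a dict with "frame" (384x512x3 uint8, red, green, blue), "range_z" (384x512 float32, m along the optical axis (not along the pixel's ray), 0 where there is no reading), "camera_matrix" (3x3 intrinsics, pixels), "k1" (the pictures are not rectified: a ray, as slopes to the right and down, at radius r is drawn at 1 + k1 r^2 times it, then the intrinsics apply), "T" (4x4, takes a point from camera to world coordinates). Camera axes: x right, y down, z forward; pixel columns grow to the right and rows downward; lengths in m; the calibration is good to about 2 mm. A picture is of the moment at which its call begins.
- close_job(): hands the job in; it is judged then, once.
The state is a dict: "time_s": time; "joints": joint angles; "qd": joint speeds; "joint_torque": joint torques, N m; "tcp_pos": TCP position; "eef_rot": TCP orientation; "contact_force": force on the tool from outside, world axes, zero at the start; "moment": the same for the moment, N m; "gripper_width": finger opening in m; "gripper_force": force on a finger pad.
Only numpy, scipy, OpenCV 4.12 (cv2) and the standard library are available. Lean on these libraries where they do the work, as an engineer would, in place of code of your own. Each camera call takes 0.05 s, during which the arm holds its last target. There are 200 camera calls.

## Working session

There is one attempt and no reset: what is moved stays moved. The work goes in short steps, Python scripts to look and compute and a tool call to move; the robot and the scene stay as the last step left them, time stands still between calls to the robot, and variables do not carry over. Pictures are saved under pics/ and viewed, at most 10 in all, crops included, and the job is handed in when it is done.

Besides the shell and the picture viewer there is one more tool, called after "Emit:" by a JSON object that holds its "fn" and its "kwargs", one argument or row to a line. apply_moves: Moves the arm, as the interface text tells. Scaled input: -1 to 1 covers 1000 mm each way for a shift and 90 degrees each way for a turn. Its arguments: {"type":"object","properties":{"targets":{"type":"array","items":{"type":"array","items":{"type":"number"}}},"newtons":{"type":"number"}},"required":["targets"]}

```bash
mkdir -p pics; cat > h.py <<'E'
import numpy as np, cv2
from plant import get_state, capture, close_job
def ray(c,uv):
    K=c['camera_matrix'];uv=np.atleast_2d(np.array(uv,float))
    d=np.c_[(uv[:,0]-K[0,2])/K[0,0],(uv[:,1]-K[1,2])/K[1,1]]
    s=d.copy()
    for _ in range(20): s=d/(1+c['k1']*(s**2).sum(1,keepdims=True))
    return np.c_[s,np.ones(len(s))]
def plane(c,uv,z):
    R=c['T'][:3,:3];o=c['T'][:3,3];w=ray(c,uv)@R.T
    return o+w*((z-o[2])/w[:,2])[:,None]
def cloud(c):
    h,w=c['range_z'].shape
    u,v=np.meshgrid(np.arange(w),np.arange(h));uv=np.c_[u.ravel(),v.ravel()]
    P=ray(c,uv)*c['range_z'].ravel()[:,None]
    P=P@c['T'][:3,:3].T+c['T'][:3,3]; P[c['range_z'].ravel()==0]=np.nan
    return P.reshape(h,w,3)
def save(n,img): cv2.imwrite('pics/'+n+'.png',img[...,::-1])
E
python3 - <<'E'
from h import *
ims=[]
for n in('scene','side','wrist'):
    c=capture(n);ims.append(c['frame']);print(n,c['T'].round(3).tolist(),c['camera_matrix'].round(0).tolist(),c['k1'])
    P=cloud(c);np.savez('c_'+n,**c)
    f=c['frame'].astype(int);r,g,b=f[...,0],f[...,1],f[...,2]
    m=(g>r+30)&(g>b+15)
    if m.sum()>20:
        p=P[m];p=p[~np.isnan(p[:,0])];print('green',m.sum(),np.median(p,0),p.min(0),p.max(0), np.argwhere(m).mean(0))
a=np.hstack(ims[:2]);save('a',cv2.resize(a,(800,300)));save('w',ims[2])
print(get_state())
E
```

```text
scene [[-0.72, -0.447, 0.53, -0.276], [-0.693, 0.441, -0.57, 0.87], [0.021, -0.778, -0.628, 1.116], [0.0, 0.0, 0.0, 1.0]] [[478.0, 0.0, 256.0], [0.0, 478.0, 189.0], [0.0, 0.0, 1.0]] -0.18635688857863014
green 280 [0.58572035 0.09964924 0.14512302] [ 3.92337707e-01 -3.91121746e-02 -1.09611111e-04] [0.76117954 0.55625112 0.17147464] [203.77142857 218.33214286]
side [[0.975, -0.1, 0.201, 0.34], [-0.224, -0.463, 0.857, -1.119], [0.008, -0.881, -0.474, 0.726], [0.0, 0.0, 0.0, 1.0]] [[384.0, 0.0, 264.0], [0.0, 384.0, 194.0], [0.0, 0.0, 1.0]] -0.12579252578513375
wrist [[-1.0, 0.0, -0.002, 0.676], [-0.0, 0.966, 0.259, -0.069], [0.002, 0.259, -0.966, 0.384], [0.0, 0.0, 0.0, 1.0]] [[324.0, 0.0, 259.0], [0.0, 324.0, 193.0], [0.0, 0.0, 1.0]] -0.09175484319644685
green 807 [0.62447576 0.08236447 0.14669357] [0.58581416 0.00401718 0.14075873] [0.64963065 0.0969578  0.26501847] [290.83767038 321.14126394]
{'time_s': 0.15, 'joints': array([ 1.65038955e+01,  2.05830935e+01,  6.46681128e-01, -1.35384344e-02,
       -7.01353447e+01, -1.65064450e+01]), 'qd': array([0.03887857, 0.0020938 , 0.15825453, 0.01191343, 0.08996777,
       0.03310826]), 'joint_torque': array([ 1.39394037e-04, -5.83274567e+01,  2.93289685e+01,  7.00122759e+00,
        8.75052094e-03, -9.76538854e-05]), 'tcp_pos': array([ 6.74667724e-01, -6.28262272e-05,  2.44835576e-01]), 'eef_rot': array([ 1.79927584e+02, -8.18541292e-03, -9.00071527e+01]), 'contact_force': array([ 0.08140323, -0.36450755, -0.48364244]), 'moment': array([ 0.04319085,  0.00103249, -0.03520384]), 'gripper_force': 0.0, 'gripper_width': 0.08767395168706062}
```

View pics/a.png

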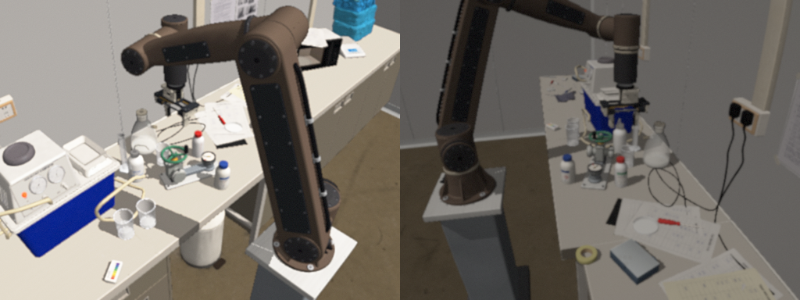

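View pics/w.png

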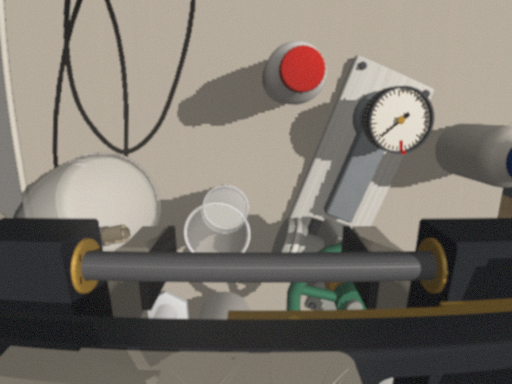

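The wrist view shows the dial at about (398,120) with its red mark at (403,146), the gear bar running down-left to the green wheel near (325,300), which is half hidden by the gripper. The red-cap bottle is at (300,70). I'll measure the axis and crop the scene view next.

```bash
python3 - <<'E'
from h import *
w=dict(np.load('c_wrist.npz'));s=dict(np.load('c_scene.npz'));d=dict(np.load('c_side.npz'))
print('dial',plane(w,[398,119],.074))
f=w['frame'].astype(int);r,g,b=f[...,0],f[...,1],f[...,2]
for c,n in((w,'w'),(s,'s'),(d,'d')):
    P=cloud(c);f=c['frame'].astype(int);r,g,b=f[...,0],f[...,1],f[...,2]
    hsv=cv2.cvtColor(c['frame'],cv2.COLOR_RGB2HSV)
    m=(hsv[...,0]>60)&(hsv[...,0]<95)&(hsv[...,1]>90)&(hsv[...,2]>30)&(P[...,2]>.11)&(P[...,2]<.17)&(abs(P[...,0]-.63)<.12)&(abs(P[...,1]-.07)<.12)
    v,u=np.nonzero(m);
    if len(u)>10:
        q=plane(c,np.c_[u,v],.142);A=np.c_[2*q[:,:2],np.ones(len(q))]
        (cx,cy),rad=cv2.minEnclosingCircle(q[:,:2].astype(np.float32));print(n,'green',len(u),q.min(0),q.max(0),'circ',cx,cy,rad,u.mean(),v.mean())
# white face of dial in wrist
hsv=cv2.cvtColor(w['frame'],cv2.COLOR_RGB2HSV)
m=np.zeros(r.shape,bool)
crop=w['frame'][75:165,350:446];
# dial in wrist: dark bezel
P=cloud(w);mm=(P[...,2]>.065)&(P[...,2]<.085)
n,l,st,ce=cv2.connectedComponentsWithStats(mm.astype(np.uint8))
i=l[119,398]
q=plane(w,np.argwhere(l==i)[:,::-1],.076);print('bezel',st[i],cv2.minEnclosingCircle(q[:,:2].astype(np.float32)))
# objects top heights in neighbourhood: heightmap
allp=np.vstack([cloud(c).reshape(-1,3) for c in(w,s,d)]);
H=np.zeros((280,240))
for p in allp[~np.isnan(allp[:,0])]:
    x,y=int((p[0]-.4)*400),int((p[1]+.25)*400)
    if 0<=x<140 and 0<=y<240 and .008<p[2]<.22: H[x,y]=max(H[x,y],p[2])
big=np.hstack([cv2.resize(s['frame'][160:250,180:310],(520,360),interpolation=cv2.INTER_CUBIC)])
b2=cv2.resize(d['frame'][140:250,190:320],(425,360),interpolation=cv2.INTER_CUBIC)
save('b',cv2.resize(np.hstack([big,b2]),(800,305)))
hm=cv2.applyColorMap(np.uint8(H[:140]*1100).clip(0,255),cv2.COLORMAP_JET);hm[H[:140]==0]=0
hm=cv2.resize(hm,(720,420),interpolation=cv2.INTER_NEAREST)
for k in range(0,14,2):cv2.putText(hm,f'x{.4+k*.025:.2f}',(0,k*30+10),0,.4,(255,255,255))
for k in range(0,24,2):cv2.putText(hm,f'{-.25+k*.025:.2f}',(k*30,415),0,.35,(255,255,255))
cv2.imwrite('pics/hm.png',hm)
E
```

```text
dial [[ 0.54322085 -0.05879082  0.074     ]]
w green 835 [0.58307891 0.03971424 0.142     ] [0.65007446 0.09956341 0.142     ] circ 0.6156311631202698 0.07802465558052063 0.038844652473926544 323.09700598802397 290.5568862275449
s green 178 [0.54161886 0.0384405  0.142     ] [0.64661554 0.14331456 0.142     ] circ 0.593250572681427 0.09256483614444733 0.054502882063388824 221.12359550561797 198.59550561797752
d green 73 [0.56730443 0.04049483 0.142     ] [0.64683406 0.14575386 0.142     ] circ 0.5961666703224182 0.0929827094078064 0.05318493768572807 261.17808219178085 172.73972602739727
bezel [ 364   86   71   68 3721] ((0.5426759719848633, -0.05863674730062485), 0.034513168036937714)
```

View pics/b.png

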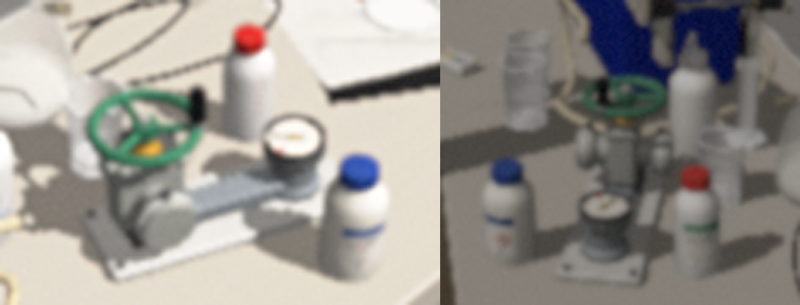

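View pics/hm.png

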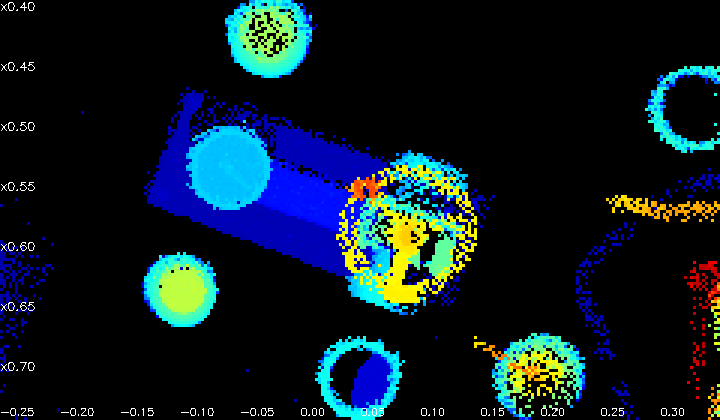

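The scene crop shows the grip at about (197,105), which is full-frame (229,186). In the height map it lies at (0.557, 0.054). The wheel axis is at (0.593, 0.0925) and the dial at (0.5427, -0.0587), so they are 159 mm apart against the nominal 160. I'll move above the grip, since all tops are below the fingertips there.

Emit:
{"fn": "apply_moves", "kwargs": {
  "targets": [
    [1, -0.0135, 0.0295, 0, 0, 0, 0],
    [1, -0.0135, 0.0295, 0, 0, 0, 0],
    [1, -0.0135, 0.0295, 0, 0, 0, 0],
    [1, -0.0135, 0.0295, 0, 0, 0, 0],
    [1, 0, 0, 0, 0, 0, 0],
    [1, 0, 0, 0, 0, 0, 0]
  ]
}}

```text
time_s: 0.65
tcp_pos: [0.5559, 0.0546, 0.2463]
eef_rot: [-179.9, 0.0, -89.9]
contact_force: [0.5, 0.2, -0.4]
gripper_width: 0.0875
gripper_force: 0.0
```

```bash
python3 - <<'E'
from h import *
print({k:np.round(v,4).tolist() for k,v in get_state().items() if k in('tcp_pos','eef_rot','contact_force')})
s=dict(np.load('c_scene.npz'));d=dict(np.load('c_side.npz'))
rays=[]
for c,n,(x0,x1,y0,y1) in((s,'s',(223,236,177,196)),(d,'d',(234,244,162,180))):
    f=c['frame'][y0:y1,x0:x1].astype(int);m=(f.max(2)<70)&((f.max(2)-f.min(2))<30)
    n_,l,st,ce=cv2.connectedComponentsWithStats(m.astype(np.uint8),connectivity=4)
    i=1+np.argmax(st[1:,4]);uv=ce[i]+[x0,y0];print(n,st[i],uv,plane(c,uv,.169))
    v,u=np.nonzero(l==i);print(plane(c,[[u.mean()+x0,v.min()+y0]],.188),plane(c,[[u.mean()+x0,v.max()+y0]],.150))
w=capture('wrist');np.savez('c_wrist2',**w);save('w2',w['frame'])
E
```

```text
{'tcp_pos': [0.5559, 0.0546, 0.2463], 'eef_rot': [-179.944, 0.0334, -89.8916], 'contact_force': [0.5466, 0.1783, -0.393]}
s [12 15  1  2  2] [235.  192.5] [[0.5575699  0.06912168 0.169     ]]
[[0.54258508 0.08349269 0.188     ]] [[0.57248827 0.05481523 0.15      ]]Traceback (most recent call last):
  File "<stdin>", line 8, in <module>
    return _wrapfunc(a, 'argmax', axis=axis, out=out, **kwds)
    return bound(*args, **kwds)
ValueError: attempt to get argmax of an empty sequence
```

```bash
python3 - <<'E'
from h import *
s=dict(np.load('c_scene.npz'));d=dict(np.load('c_side.npz'))
for c,n,(x0,x1,y0,y1) in((s,'s',(231,246,180,202)),(d,'d',(242,255,164,182))):
    f=c['frame'][y0:y1,x0:x1].astype(int);m=(f.max(2)<(60 if n=='s' else 45))&((f.max(2)-f.min(2))<25)
    n_,l,st,ce=cv2.connectedComponentsWithStats(m.astype(np.uint8),connectivity=4)
    if n_<2: print(f.max(2));continue
    i=1+np.argmax(st[1:,4]);uv=ce[i]+[x0,y0];print(n,st[i],uv,plane(c,uv,.169))
w=capture('wrist');np.savez('c_wrist2',**w);save('w2',w['frame'])
E
```

```text
s [ 4  7  5 10 36] [237.41666667 191.38888889] [[0.55619017 0.05989903 0.169     ]]
d [ 4  5  5  9 33] [248.21212121 172.66666667] [[0.55856188 0.05216716 0.169     ]]
```

View pics/w2.png

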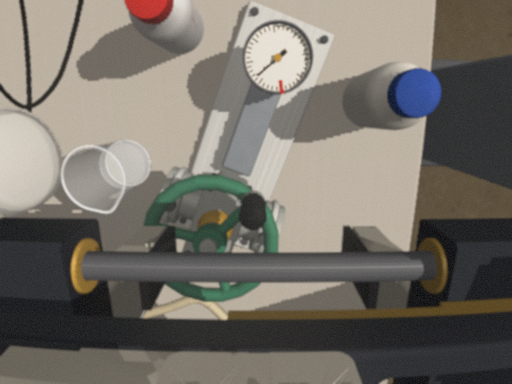

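Wheel, grip (~(253,210)) and dial (278,57) are all visible here: the red mark is at (281,87) and the slim pointer end is toward (260,75).

```bash
python3 - <<'E'
from h import *
w=dict(np.load('c_wrist2.npz'));f=w['frame'].astype(int)
m=np.zeros(f.shape[:2],np.uint8);m[185:240,235:275]=(f[185:240,235:275].max(2)<45)
n,l,st,ce=cv2.connectedComponentsWithStats(m,connectivity=4);i=1+np.argmax(st[1:,4]);print(st[i],ce[i],plane(w,ce[i],.169))
top=plane(w,[[ce[i][0],st[i][1]]],.188);print('top far edge',top)
hsv=cv2.cvtColor(w['frame'],cv2.COLOR_RGB2HSV)
g=((hsv[...,0]>60)&(hsv[...,0]<95)&(hsv[...,1]>90)).astype(np.uint8);g[:150]=0;g[:,:130]=0;g[:,300:]=0
v,u=np.nonzero(g);q=plane(w,np.c_[u,v],.142)[:,:2];c=np.array([.593,.0925])
for k in range(30):
    e=q-c;r=np.hypot(*e.T);s=abs(r-.05)<.008;A=np.c_[2*q[s],np.ones(s.sum())];x=np.linalg.lstsq(A,(q[s]**2).sum(1),rcond=None)[0];c=x[:2]
print('wheel',c,np.sqrt(x[2]+c@c),s.sum())
E
```

```text
[239 211  16  18 105] [245.7047619  219.97142857] [[0.56666417 0.0635325  0.169     ]]
top far edge [[0.56581273 0.050599   0.188     ]]
wheel [0.5958735  0.09149543] 0.049929425921238293 1710
```

```bash
python3 - <<'E'
from h import *
w=dict(np.load('c_wrist2.npz'))
print(plane(w,[253,211.5],.169),plane(w,[[254,203]],.188), plane(w,[[278,57]],.074))
print(plane(w,[[281,87],[260,75]],.074))
E
```

```text
[[0.56149607 0.05721877 0.169     ]] [[0.56050316 0.04524338 0.188     ]] [[ 0.54034084 -0.05835301  0.074     ]]
[[ 0.53721285 -0.03189196  0.074     ]
 [ 0.55660612 -0.04247609  0.074     ]]
```

Emit:
{"fn": "apply_moves", "kwargs": {
  "targets": [
    [1, -0.002, -0.003, 0.03, 0, 0, 0],
    [1, 0, 0, 0.03, 0, 0, 0],
    [1, 0, 0, 0.009, 0, 0, 0],
    [1, 0, 0, 0, 0, 0, 0],
    [0.15, 0, 0, 0, 0, 0, 0],
    [0.15, 0, 0, 0, 0, 0, 0],
    [0.15, 0, 0, 0, 0, 0, 0],
    [0.15, 0, 0, 0, 0, 0, 0],
    [0.15, 0, 0, 0, 0, 0, 0],
    [0.15, 0, 0, 0, 0, 0, 0],
    [0.15, 0, 0, 0, 0, 0, 0],
    [0.15, 0, 0, 0, 0, 0, 0]
  ],
  "newtons": 25
}}

```text
time_s: 1.7
tcp_pos: [0.56, 0.056, 0.1768]
eef_rot: [-180.0, 0.0, -90.0]
contact_force: [0.2, -0.2, 0.7]
gripper_width: 0.0399
gripper_force: 0.0
```

Emit:
{"fn": "apply_moves", "kwargs": {
  "targets": [
    [0.1, 0, 0, 0, 0, 0, 0],
    [0.1, 0, 0, 0, 0, 0, 0],
    [0.1, 0, 0, 0, 0, 0, 0],
    [0.1, 0, 0, 0, 0, 0, 0],
    [0.1, 0, 0, 0, 0, 0, 0],
    [0.1, 0, 0, 0, 0, 0, 0]
  ]
}}

```text
time_s: 2.2
tcp_pos: [0.5601, 0.056, 0.1765]
eef_rot: [-180.0, -0.0, -90.0]
contact_force: [1.3, -0.2, -0.5]
gripper_width: 0.0174
gripper_force: 24.9
```

```bash
python3 - <<'E'
import numpy as np
for st in (15,5):
    a=np.deg2rad(225+np.arange(0,361,st));p=np.round(.05*np.c_[-np.sin(a),-np.cos(a)],4);d=np.diff(p,axis=0)
    for k in range(0,len(d),6): print(st,225+k*st,[[0.1,round(x,4),round(y,4),0,0,0,0] for x,y in d[k:k+6]])
E
```

```text
15 225 [[0.1, np.float64(0.0079), np.float64(-0.0104), 0, 0, 0, 0], [0.1, np.float64(0.005), np.float64(-0.0121), 0, 0, 0, 0], [0.1, np.float64(0.0017), np.float64(-0.0129), 0, 0, 0, 0], [0.1, np.float64(-0.0017), np.float64(-0.0129), 0, 0, 0, 0], [0.1, np.float64(-0.005), np.float64(-0.0121), 0, 0, 0, 0], [0.1, np.float64(-0.0079), np.float64(-0.0104), 0, 0, 0, 0]]
15 315 [[0.1, np.float64(-0.0104), np.float64(-0.0079), 0, 0, 0, 0], [0.1, np.float64(-0.0121), np.float64(-0.005), 0, 0, 0, 0], [0.1, np.float64(-0.0129), np.float64(-0.0017), 0, 0, 0, 0], [0.1, np.float64(-0.0129), np.float64(0.0017), 0, 0, 0, 0], [0.1, np.float64(-0.0121), np.float64(0.005), 0, 0, 0, 0], [0.1, np.float64(-0.0104), np.float64(0.0079), 0, 0, 0, 0]]
15 405 [[0.1, np.float64(-0.0079), np.float64(0.0104), 0, 0, 0, 0], [0.1, np.float64(-0.005), np.float64(0.0121), 0, 0, 0, 0], [0.1, np.float64(-0.0017), np.float64(0.0129), 0, 0, 0, 0], [0.1, np.float64(0.0017), np.float64(0.0129), 0, 0, 0, 0], [0.1, np.float64(0.005), np.float64(0.0121), 0, 0, 0, 0], [0.1, np.float64(0.0079), np.float64(0.0104), 0, 0, 0, 0]]
[... 4051 characters left out ...]
42), np.float64(0.0009), 0, 0, 0, 0], [0.1, np.float64(0.0043), np.float64(0.0006), 0, 0, 0, 0], [0.1, np.float64(0.0044), np.float64(0.0002), 0, 0, 0, 0], [0.1, np.float64(0.0044), np.float64(-0.0002), 0, 0, 0, 0], [0.1, np.float64(0.0043), np.float64(-0.0006), 0, 0, 0, 0], [0.1, np.float64(0.0042), np.float64(-0.0009), 0, 0, 0, 0]]
5 555 [[0.1, np.float64(0.0042), np.float64(-0.0013), 0, 0, 0, 0], [0.1, np.float64(0.004), np.float64(-0.0017), 0, 0, 0, 0], [0.1, np.float64(0.0039), np.float64(-0.002), 0, 0, 0, 0], [0.1, np.float64(0.0037), np.float64(-0.0023), 0, 0, 0, 0], [0.1, np.float64(0.0034), np.float64(-0.0027), 0, 0, 0, 0], [0.1, np.float64(0.0033), np.float64(-0.0029), 0, 0, 0, 0]]
```

Emit:
{"fn": "apply_moves", "kwargs": {
  "targets": [
    [0.1, 0.0079, -0.0104, 0, 0, 0, 0],
    [0.1, 0.005, -0.0121, 0, 0, 0, 0],
    [0.1, 0.0017, -0.0129, 0, 0, 0, 0],
    [0.1, -0.0017, -0.0129, 0, 0, 0, 0],
    [0.1, -0.005, -0.0121, 0, 0, 0, 0],
    [0.1, -0.0079, -0.0104, 0, 0, 0, 0]
  ]
}}

```text
time_s: 2.7
tcp_pos: [0.6306, 0.0554, 0.1765]
eef_rot: [179.9, -0.0, -90.0]
contact_force: [-5.7, 2.9, 4.5]
gripper_width: 0.0172
gripper_force: 25.0
```

Emit:
{"fn": "apply_moves", "kwargs": {
  "targets": [
    [0.1, -0.0104, -0.0079, 0, 0, 0, 0],
    [0.1, -0.0121, -0.005, 0, 0, 0, 0],
    [0.1, -0.0129, -0.0017, 0, 0, 0, 0],
    [0.1, -0.0129, 0.0017, 0, 0, 0, 0],
    [0.1, -0.0121, 0.005, 0, 0, 0, 0],
    [0.1, -0.0104, 0.0079, 0, 0, 0, 0]
  ]
}}

```text
time_s: 3.2
tcp_pos: [0.6301, 0.1277, 0.1765]
eef_rot: [180.0, -0.1, -90.0]
contact_force: [-4.0, -8.0, 4.0]
gripper_width: 0.0175
gripper_force: 24.9
```

```bash
python3 - <<'E'
from h import *
print({k:np.round(v,4).tolist() for k,v in get_state().items() if k in('tcp_pos','contact_force','gripper_width')})
w=capture('wrist');np.savez('c_wrist3',**w);save('w3',w['frame'])
E
```

```text
{'tcp_pos': [0.6301, 0.1277, 0.1765], 'contact_force': [-4.0365, -7.9965, 3.9556], 'gripper_width': 0.0175}
```

View pics/w3.png

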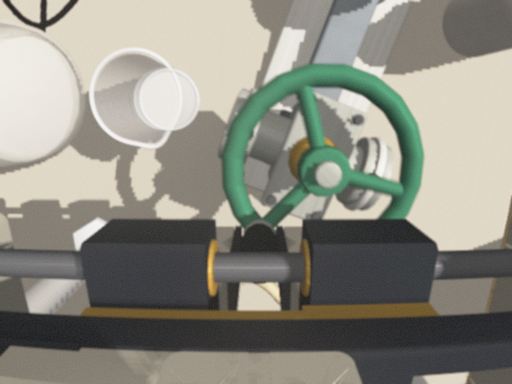

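The grip is held between the fingers at about (260,240) and the wheel follows. The hub is at (328,175). I'll continue.

Emit:
{"fn": "apply_moves", "kwargs": {
  "targets": [
    [0.1, -0.0079, 0.0104, 0, 0, 0, 0],
    [0.1, -0.005, 0.0121, 0, 0, 0, 0],
    [0.1, -0.0017, 0.0129, 0, 0, 0, 0],
    [0.1, 0.0017, 0.0129, 0, 0, 0, 0],
    [0.1, 0.005, 0.0121, 0, 0, 0, 0],
    [0.1, 0.0079, 0.0104, 0, 0, 0, 0]
  ]
}}

```text
time_s: 3.75
tcp_pos: [0.5602, 0.1273, 0.1766]
eef_rot: [-179.8, 0.0, -89.9]
contact_force: [12.6, -8.8, -7.1]
gripper_width: 0.0171
gripper_force: 24.8
```

Emit:
{"fn": "apply_moves", "kwargs": {
  "targets": [
    [0.1, 0.0104, 0.0079, 0, 0, 0, 0],
    [0.1, 0.0121, 0.005, 0, 0, 0, 0],
    [0.1, 0.0129, 0.0017, 0, 0, 0, 0],
    [0.1, 0.0129, -0.0017, 0, 0, 0, 0],
    [0.1, 0.0121, -0.005, 0, 0, 0, 0],
    [0.1, 0.0104, -0.0079, 0, 0, 0, 0]
  ]
}}

```text
time_s: 4.25
tcp_pos: [0.5595, 0.0563, 0.1766]
eef_rot: [-180.0, 0.1, -90.0]
contact_force: [0.8, 6.5, -3.3]
gripper_width: 0.0175
gripper_force: 24.9
```

```bash
python3 - <<'E'
from h import *
w=dict(np.load('c_wrist3.npz'));print(plane(w,[[328,175]],.156))
print(get_state()['contact_force'],get_state()['tcp_pos'])
E
```

```text
[[0.59686327 0.09218078 0.156     ]]
[ 0.8114173   6.52019456 -3.33733092] [0.55954687 0.05630617 0.17657885]
```

Emit:
{"fn": "apply_moves", "kwargs": {
  "targets": [
    [0.1, 0.0029, -0.0045, 0, 0, 0, 0],
    [0.1, 0.0027, -0.0034, 0, 0, 0, 0],
    [0.1, 0.0023, -0.0037, 0, 0, 0, 0]
  ]
}}

```text
time_s: 4.5
tcp_pos: [0.5715, 0.0475, 0.1765]
eef_rot: [179.9, -0.0, -90.0]
contact_force: [-3.5, -0.2, 1.2]
gripper_width: 0.0172
gripper_force: 25.0
```

Emit:
{"fn": "apply_moves", "kwargs": {
  "targets": [
    [0.1, 0.002, -0.0039, 0, 0, 0, 0],
    [0.1, 0.0017, -0.004, 0, 0, 0, 0],
    [0.1, 0.0013, -0.0042, 0, 0, 0, 0],
    [0.1, 0.0009, -0.0042, 0, 0, 0, 0]
  ]
}}

```text
time_s: 4.83
tcp_pos: [0.5881, 0.0419, 0.1765]
eef_rot: [180.0, -0.0, -90.0]
contact_force: [-3.0, -1.4, 1.8]
gripper_width: 0.0173
gripper_force: 25.0
```

Emit:
{"fn": "apply_moves", "kwargs": {
  "targets": [
    [0.1, 0.0006, -0.0043, 0, 0, 0, 0],
    [0.1, 0.0002, -0.0044, 0, 0, 0, 0],
    [0.1, -0.0002, -0.0044, 0, 0, 0, 0],
    [0.1, -0.0006, -0.0043, 0, 0, 0, 0]
  ]
}}

```text
time_s: 5.17
tcp_pos: [0.6058, 0.0424, 0.1765]
eef_rot: [-180.0, 0.0, -90.0]
contact_force: [-2.1, 0.4, 1.7]
gripper_width: 0.0178
gripper_force: 24.9
```

Emit:
{"fn": "apply_moves", "kwargs": {
  "targets": [
    [0.1, -0.0009, -0.0042, 0, 0, 0, 0],
    [0.1, -0.0013, -0.0042, 0, 0, 0, 0],
    [0.1, -0.0017, -0.004, 0, 0, 0, 0],
    [0.1, -0.002, -0.0039, 0, 0, 0, 0]
  ]
}}

```text
time_s: 5.5
tcp_pos: [0.6218, 0.0486, 0.1765]
eef_rot: [180.0, 0.0, -90.0]
contact_force: [-5.1, 2.2, 3.3]
gripper_width: 0.0175
gripper_force: 25.0
```

Emit:
{"fn": "apply_moves", "kwargs": {
  "targets": [
    [0.1, -0.0023, -0.0037, 0, 0, 0, 0],
    [0.1, -0.0027, -0.0034, 0, 0, 0, 0],
    [0.1, -0.0029, -0.0033, 0, 0, 0, 0],
    [0.1, -0.0033, -0.0029, 0, 0, 0, 0]
  ]
}}

```text
time_s: 5.83
tcp_pos: [0.6346, 0.0598, 0.1765]
eef_rot: [179.9, 0.0, -90.0]
contact_force: [-5.8, 1.6, 4.2]
gripper_width: 0.0175
gripper_force: 25.0
```

Emit:
{"fn": "apply_moves", "kwargs": {
  "targets": [
    [0.1, -0.0034, -0.0027, 0, 0, 0, 0],
    [0.1, -0.0037, -0.0023, 0, 0, 0, 0],
    [0.1, -0.0039, -0.002, 0, 0, 0, 0],
    [0.1, -0.004, -0.0017, 0, 0, 0, 0]
  ]
}}

```text
time_s: 6.17
tcp_pos: [0.6428, 0.0744, 0.1765]
eef_rot: [179.9, -0.0, -90.0]
contact_force: [-7.8, 0.0, 5.2]
gripper_width: 0.0174
gripper_force: 25.0
```

Emit:
{"fn": "apply_moves", "kwargs": {
  "targets": [
    [0.1, -0.0042, -0.0013, 0, 0, 0, 0],
    [0.1, -0.0042, -0.0009, 0, 0, 0, 0],
    [0.1, -0.0043, -0.0006, 0, 0, 0, 0],
    [0.1, -0.0044, -0.0002, 0, 0, 0, 0]
  ]
}}

```text
time_s: 6.5
tcp_pos: [0.6457, 0.091, 0.1765]
eef_rot: [179.9, -0.1, -90.0]
contact_force: [-7.2, -2.4, 4.7]
gripper_width: 0.0176
gripper_force: 25.0
```

Emit:
{"fn": "apply_moves", "kwargs": {
  "targets": [
    [0.1, -0.0044, 0.0002, 0, 0, 0, 0],
    [0.1, -0.0043, 0.0006, 0, 0, 0, 0],
    [0.1, -0.0042, 0.0009, 0, 0, 0, 0],
    [0.1, -0.0042, 0.0013, 0, 0, 0, 0]
  ]
}}

```text
time_s: 6.83
tcp_pos: [0.643, 0.1076, 0.1765]
eef_rot: [179.9, -0.1, -90.0]
contact_force: [-5.7, -4.7, 2.5]
gripper_width: 0.0175
gripper_force: 25.0
```

Emit:
{"fn": "apply_moves", "kwargs": {
  "targets": [
    [0.1, -0.004, 0.0017, 0, 0, 0, 0],
    [0.1, -0.0039, 0.002, 0, 0, 0, 0],
    [0.1, -0.0037, 0.0023, 0, 0, 0, 0],
    [0.1, -0.0034, 0.0027, 0, 0, 0, 0]
  ]
}}

```text
time_s: 7.17
tcp_pos: [0.6348, 0.1226, 0.1765]
eef_rot: [180.0, -0.1, -90.0]
contact_force: [-1.9, -5.3, 2.5]
gripper_width: 0.0178
gripper_force: 24.9
```

Emit:
{"fn": "apply_moves", "kwargs": {
  "targets": [
    [0.1, -0.0033, 0.0029, 0, 0, 0, 0],
    [0.1, -0.0029, 0.0033, 0, 0, 0, 0],
    [0.1, -0.0027, 0.0034, 0, 0, 0, 0],
    [0.1, -0.0023, 0.0037, 0, 0, 0, 0]
  ]
}}

```text
time_s: 7.5
tcp_pos: [0.6218, 0.1341, 0.1765]
eef_rot: [-180.0, -0.1, -90.0]
contact_force: [-0.5, -5.6, 0.8]
gripper_width: 0.0172
gripper_force: 24.9
```

Emit:
{"fn": "apply_moves", "kwargs": {
  "targets": [
    [0.1, -0.002, 0.0039, 0, 0, 0, 0],
    [0.1, -0.0017, 0.004, 0, 0, 0, 0],
    [0.1, -0.0013, 0.0042, 0, 0, 0, 0],
    [0.1, -0.0009, 0.0042, 0, 0, 0, 0]
  ]
}}

```text
time_s: 7.83
tcp_pos: [0.6168, 0.1438, 0.178]
eef_rot: [-178.7, 0.4, -89.9]
contact_force: [51.1, 4.8, -30.2]
gripper_width: 0.0185
gripper_force: 24.6
```

Stop reached: the force rose to about 51 N with the grip near 68°. I'll relax the command back toward the stop and read the angle under light load.

Emit:
{"fn": "apply_moves", "kwargs": {
  "targets": [
    [0.1, 0.0009, -0.0042, 0, 0, 0, 0],
    [0.1, 0.0013, -0.0042, 0, 0, 0, 0],
    [0.1, 0.0017, -0.004, 0, 0, 0, 0],
    [0.1, 0.001, -0.002, 0, 0, 0, 0],
    [0.1, 0, 0, 0, 0, 0, 0]
  ]
}}

```text
time_s: 8.25
tcp_pos: [0.6244, 0.1408, 0.1779]
eef_rot: [-179.4, 0.4, -89.9]
contact_force: [9.7, 13.5, -4.2]
gripper_width: 0.0171
gripper_force: 25.3
```

```bash
cat >> h.py <<'E'
def wheel(w,C=None,z=.144):
    hsv=cv2.cvtColor(w['frame'],cv2.COLOR_RGB2HSV)
    g=((hsv[...,0]>60)&(hsv[...,0]<95)&(hsv[...,1]>90)&(hsv[...,2]>25))
    v,u=np.nonzero(g);q=plane(w,np.c_[u,v],z)[:,:2]
    if C is None:
        C=np.array([.5962,.0922])
        for k in range(30):
            r=np.hypot(*(q-C).T);s=abs(r-.05)<.009
            x=np.linalg.lstsq(np.c_[2*q[s],np.ones(s.sum())],(q[s]**2).sum(1),rcond=None)[0];C=x[:2]
        print('C',C,np.sqrt(x[2]+C@C))
    e=q-C;r=np.hypot(*e.T);s=(r>.018)&(r<.04);a=np.degrees(np.arctan2(e[s,1],e[s,0]))%360
    h,_=np.histogram(a,72,(0,360));k=np.nonzero(h>25)[0];out=[]
    for grp in np.split(k,np.nonzero(np.diff(k)>1)[0]+1):
        m=(a>=grp[0]*5-5)&(a<grp[-1]*5+10);out.append((round(a[m].mean(),1),int(m.sum())))
    return out
E
python3 - <<'E'
from h import *
w=capture('wrist');np.savez('c_wrist4',**w);save('w4',w['frame'])
print(wheel(dict(np.load('c_wrist3.npz'))),wheel(w),wheel(dict(np.load('c_wrist2.npz'))))
C=np.array([.5962,.0922])
print(wheel(dict(np.load('c_wrist3.npz')),C),wheel(w,C),wheel(dict(np.load('c_wrist2.npz')),C))
E
```

```text
C [0.59639188 0.0911662 ] 0.04873522395503947
C [0.59668625 0.09079013] 0.04876224118321378
C [0.5955531  0.09060416] 0.04950080048882307Traceback (most recent call last):
  File "<stdin>", line 3, in <module>
  File "h.py", line 32, in wheel
    m=(a>=grp[0]*5-5)&(a<grp[-1]*5+10);out.append((round(a[m].mean(),1),int(m.sum())))
          ~~~^^^
IndexError: index 0 is out of bounds for axis 0 with size 0
```

View pics/w4.png

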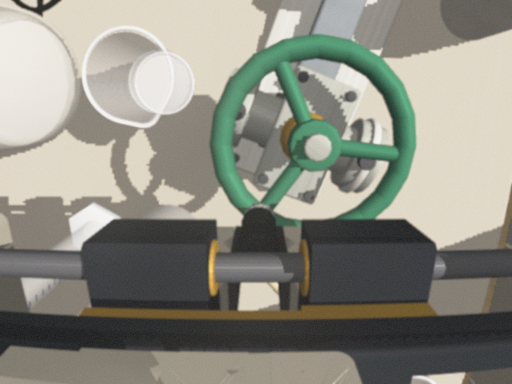

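The grip is still between the fingers at (260,212), and the spokes (hub at (318,147)) are visible for measuring the wheel angle.

```bash
python3 - <<'E'
from h import *
w=dict(np.load('c_wrist4.npz'));C=np.array([.5965,.0915])
for n in '34':
    c=dict(np.load(f'c_wrist{n}.npz'));print(n,wheel(c,C))
print(plane(w,[[318,147]],.156))
E
```

```text
3 [(np.float64(44.9), 222), (np.float64(165.2), 462), (np.float64(285.8), 546)]
4 [(np.float64(53.1), 433), (np.float64(174.1), 551), (np.float64(294.9), 574)]
[[0.59702593 0.09137459 0.156     ]]
```

Emit:
{"fn": "apply_moves", "kwargs": {
  "targets": [
    [0.5, 0, 0, 0, 0, 0, 0],
    [0.5, 0, 0, 0, 0, 0, 0],
    [0.5, 0, 0, 0, 0, 0, 0],
    [0.5, 0, 0, 0, 0, 0, 0],
    [0.5, 0.0046, -0.0065, 0, 0, 0, 0],
    [0.5, 0, 0, 0, 0, 0, 0]
  ]
}}

```text
time_s: 8.8
tcp_pos: [0.627, 0.1304, 0.1766]
eef_rot: [-180.0, -0.0, -90.0]
contact_force: [0.7, -0.4, -0.0]
gripper_width: 0.0433
gripper_force: 0.0
```

Emit:
{"fn": "apply_moves", "kwargs": {
  "targets": [
    [0.1, 0, 0, 0, 0, 0, 0],
    [0.1, 0, 0, 0, 0, 0, 0],
    [0.1, 0, 0, 0, 0, 0, 0],
    [0.1, 0, 0, 0, 0, 0, 0],
    [0.1, 0, 0, 0, 0, 0, 0],
    [0.1, -0.0016, 0.002, 0, 0, 0, 0],
    [0.1, -0.0016, 0.0021, 0, 0, 0, 0]
  ],
  "newtons": 35
}}

```text
time_s: 9.38
tcp_pos: [0.6218, 0.1336, 0.1765]
eef_rot: [180.0, -0.1, -90.0]
contact_force: [-0.1, -5.2, 0.7]
gripper_width: 0.0173
gripper_force: 34.9
```

Emit:
{"fn": "apply_moves", "kwargs": {
  "targets": [
    [0.1, -0.0013, 0.0023, 0, 0, 0, 0],
    [0.1, -0.0011, 0.0023, 0, 0, 0, 0]
  ]
}}

```text
time_s: 9.55
tcp_pos: [0.6188, 0.1354, 0.1766]
eef_rot: [-179.8, -0.1, -90.0]
contact_force: [17.8, -16.9, -12.4]
gripper_width: 0.0174
gripper_force: 34.8
```

```bash
python3 - <<'E'
from h import *
w=capture('wrist');np.savez('c_wrist5',**w);print(wheel(w,np.array([.5965,.0915])))
s=get_state();print(s['tcp_pos'],s['contact_force'])
E
```

```text
[(np.float64(60.9), 249), (np.float64(182.1), 546), (np.float64(301.9), 539)]
[0.61902641 0.13522015 0.17657853] [ 10.13067851 -10.95942401  -6.58371981]
```

Emit:
{"fn": "apply_moves", "kwargs": {
  "targets": [
    [0.1, 0.0044, -0.0075, 0, 0, 0, 0],
    [0.1, 0.0058, -0.0066, 0, 0, 0, 0],
    [0.1, 0.0067, -0.0055, 0, 0, 0, 0],
    [0.1, 0.0077, -0.0042, 0, 0, 0, 0],
    [0.1, 0.0082, -0.0028, 0, 0, 0, 0],
    [0.1, 0.0086, -0.0014, 0, 0, 0, 0],
    [0.1, 0.0087, 0.0002, 0, 0, 0, 0],
    [0.1, 0.0086, 0.0016, 0, 0, 0, 0],
    [0.1, 0.0081, 0.0032, 0, 0, 0, 0],
    [0.1, 0.0016, 0.0008, 0, 0, 0, 0],
    [0.1, 0, 0, 0, 0, 0, 0]
  ]
}}

```text
time_s: 10.52
tcp_pos: [0.6396, 0.0674, 0.1766]
eef_rot: [-180.0, -0.0, -90.0]
contact_force: [0.7, -2.1, -1.8]
gripper_width: 0.0172
gripper_force: 34.9
```

```bash
python3 - <<'E'
from h import *
w=capture('wrist');np.savez('c_wrist6',**w);print(wheel(w,np.array([.5965,.0915])))
s=get_state();t=s['tcp_pos']-[.5965,.0915,0];print(s['tcp_pos'],s['contact_force'],np.degrees(np.arctan2(t[1],t[0])))
E
```

```text
Traceback (most recent call last):
  File "h.py", line 32, in wheel
    m=(a>=grp[0]*5-5)&(a<grp[-1]*5+10);out.append((round(a[m].mean(),1),int(m.sum())))
          ~~~^^^
IndexError: index 0 is out of bounds for axis 0 with size 0
```

Emit:
{"fn": "apply_moves", "kwargs": {
  "targets": [
    [0.6, 0, 0, 0, 0, 0, 0],
    [0.6, 0, 0, 0, 0, 0, 0],
    [0.6, 0, 0, 0, 0, 0, 0],
    [0.6, 0, 0, 0, 0, 0, 0],
    [0.6, 0, 0, 0, 0, 0, 0],
    [1, 0, 0, -0.035, 0, 0, 0],
    [1, 0, 0, -0.035, 0, 0, 0],
    [1, 0.004, 0.028, 0, 0, 0, 0],
    [1, 0.004, 0.028, 0, 0, 0, 0],
    [1, 0.004, 0.028, 0, 0, 0, 0],
    [1, 0, 0, 0, 0, 0, 0],
    [1, 0, 0, 0, 0, 0, 0]
  ]
}}

```text
time_s: 11.57
tcp_pos: [0.5548, 0.0563, 0.2476]
eef_rot: [-179.9, 0.0, -90.0]
contact_force: [0.6, 0.9, 0.4]
gripper_width: 0.0867
gripper_force: 0.0
```

```bash
sed -i 's/    for grp in/    if len(k)==0: return h\n    for grp in/; s/h>25/h>8/' h.py
cat >> h.py <<'E'
def dial(w):
    f=w['frame'].astype(int);P=cloud(w);D0=np.array([.5425,-.0585])
    u,v=np.meshgrid(np.arange(512),np.arange(384));q=plane(w,np.c_[u.ravel(),v.ravel()],.076)[:,:2].reshape(384,512,2)
    near=np.hypot(*(q-D0).transpose(2,0,1))<.05
    mm=(near&(P[...,2]>.068)&(P[...,2]<.084)).astype(np.uint8)
    n,l,st,ce=cv2.connectedComponentsWithStats(mm);i=1+np.argmax(st[1:,4])
    cnt=max(cv2.findContours((l==i).astype(np.uint8),0,1)[0],key=len)[:,0,:]
    cu=plane(w,cnt,.078)[:,:2].astype(np.float32);D,r=cv2.minEnclosingCircle(cu);D=np.array(D)
    Q=plane(w,np.c_[u.ravel(),v.ravel()],.074)[:,:2].reshape(384,512,2)-D
    rr=np.hypot(Q[...,0],Q[...,1]);a=np.degrees(np.arctan2(Q[...,1],Q[...,0]))
    red=(rr<.03)&(f[...,0]>f[...,1]+70)&(f[...,0]>f[...,2]+70)&(f[...,1]<f[...,0]*.5)&(rr>.015)
    dark=(f.max(2)<100)&(rr>.008)&(rr<.019)
    ang=lambda m:np.degrees(np.angle(np.exp(1j*np.radians(a[m])).mean()))
    print('D',D,r,'red',red.sum(),ang(red) if red.sum() else None,rr[red].mean() if red.sum() else 0)
    h,_=np.histogram(a[dark],36,(-180,180));print({int(k*10-180):int(h[k]) for k in np.nonzero(h)[0]})
    if dark.sum():
        c=ang(dark&(rr>.012)); m=dark&(abs((a-c+180)%360-180)<25);print('ptr',ang(m),m.sum())
    return D
E
python3 - <<'E'
from h import *
w=capture('wrist');np.savez('c_wrist7',**w);print(wheel(w,np.array([.5965,.0915])))
dial(dict(np.load('c_wrist2.npz')));D=dial(w)
print(get_state()['tcp_pos'])
big=cv2.resize(w['frame'][0:290,130:420],(580,580),interpolation=cv2.INTER_CUBIC);save('w7',big)
E
```

```text
[(np.float64(212.4), 96), (np.float64(330.6), 61)]
D [ 0.54124498 -0.05747568] 0.03250480070710182 red 23 98.51898090777823 0.02584364244875679
{-150: 1, -140: 4}
ptr nan 0
D [ 0.54104352 -0.05743849] 0.032394878566265106 red 23 98.11910100915213 0.025643362559200952
{-40: 1, -30: 2, -20: 3, 150: 1}
ptr 158.07906151957542 1
[0.55571944 0.0564654  0.24743398]h.py:47: RuntimeWarning: Mean of empty slice.
  ang=lambda m:np.degrees(np.angle(np.exp(1j*np.radians(a[m])).mean()))
  ret = ret.dtype.type(ret / rcount)
```

View pics/w7.png

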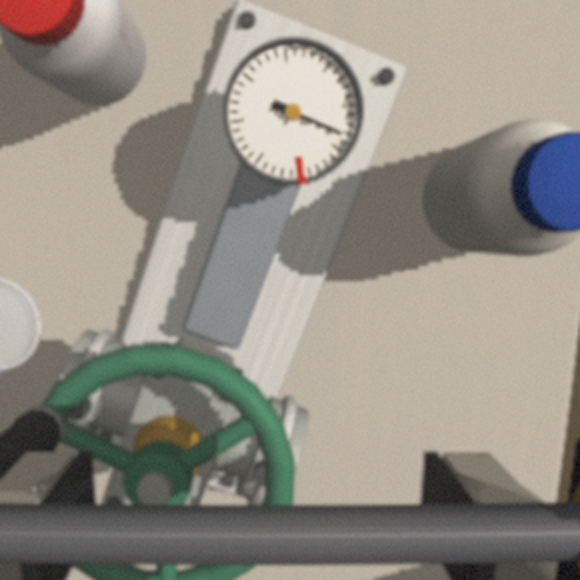

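Wheel backed off: its spokes read −28.5° against 61.6° at the stop, a 90° change. The dial centre is at crop (292,111), with the slim pointer tip at (340,131) and the red mark at (300,170). Now the precise angles.

```bash
cat >> h.py <<'E'
def ptr(w,D,lo,hi):
    g=w['frame'].astype(float).max(2);out=[]
    R=w['T'][:3,:3];o=w['T'][:3,3];K=w['camera_matrix']
    for a in np.arange(lo,hi,.5):
        r=np.linspace(.009,.020,23);p=np.c_[D[0]+r*np.cos(np.radians(a)),D[1]+r*np.sin(np.radians(a)),np.full(23,.074)]
        c=(p-o)@R;s=c[:,:2]/c[:,2:];s=s*(1+w['k1']*(s**2).sum(1,keepdims=True));m=(s*[K[0,0],K[1,1]]+K[:2,2]).astype(np.float32)
        out.append((a,cv2.remap(g.astype(np.float32),m[:,:1],m[:,1:],1).mean()))
    out=np.array(out);wt=np.clip(np.percentile(out[:,1],60)-out[:,1]-10,0,None);return (out[:,0]*wt).sum()/wt.sum(),out[np.argmin(out[:,1])]
E
python3 - <<'E'
from h import *
w=dict(np.load('c_wrist7.npz'))
for D in([.54104,-.05744],[.5405,-.0584],[.5427,-.0586]):print(ptr(w,D,125,190))
print(plane(w,[[300,65.5],[276,55.5],[276,56]],.074))
q=plane(w,[[300,65.5],[280.5,85]],.074)[:,:2]
for D in([.54104,-.05744],[.5405,-.0584],[.5427,-.0586]):
    e=q-D;print(np.degrees(np.arctan2(e[:,1],e[:,0])),np.hypot(*e.T))
E
```

```text
(np.float64(158.16328850218764), array([158.5       , 121.22206116]))
(np.float64(153.57588884856386), array([154.        , 122.60674286]))
(np.float64(156.1205928423653), array([157.        , 118.59633636]))
[[ 0.51896186 -0.04951002  0.074     ]
 [ 0.54104386 -0.05811795  0.074     ]
 [ 0.54103918 -0.05768076  0.074     ]]
[160.24284108  99.93969893] [0.02345908 0.02579563]
[157.57136374  98.44013084] [0.02330071 0.02665714]
[159.04680376 102.9566251 ] [0.02541902 0.02726254]
```

Emit:
{"fn": "apply_moves", "kwargs": {
  "targets": [
    [1, 0.03, 0.004, 0, 0, 0, 0.079],
    [1, 0.03, 0.0075, 0, 0, 0, 0.079],
    [1, 0.03, 0.011, 0, 0, 0, 0.079],
    [1, 0.02, 0.01, 0, 0, 0, 0.079],
    [1, 0, 0, 0, 0, 0, 0.079],
    [1, 0, 0, 0, 0, 0, 0.079],
    [1, 0, 0, 0, 0, 0, 0.079],
    [1, 0, 0, 0, 0, 0, 0.079],
    [1, 0, 0, 0, 0, 0, 0.079],
    [1, 0, 0, 0, 0, 0, 0],
    [1, 0, 0, 0, 0, 0, 0]
  ]
}}

```text
time_s: 12.53
tcp_pos: [0.5066, -0.0439, 0.2463]
eef_rot: [-180.0, -0.0, -153.8]
contact_force: [-0.4, -0.3, 0.4]
gripper_width: 0.0877
gripper_force: 0.0
```

```bash
cat >> h.py <<'E'
from scipy.spatial.transform import Rotation as Ro
def todo(p):
    s=get_state();R=Ro.from_euler('xyz',s['eef_rot'],degrees=True).as_matrix()
    print(s['tcp_pos'],s['eef_rot'],'tooly',np.degrees(np.arctan2(R[1,1],R[0,1])),'shift',(R.T@(np.array(p)-s['tcp_pos'])).round(4))
E
python3 -c "
from h import *
todo([.541,-.058,.088])"
```

```text
[ 0.50655303 -0.04387856  0.24634097] [-1.79997001e+02 -2.37637877e-02 -1.53770358e+02] tooly 116.22964298966735 shift [-0.0247 -0.0279  0.1583]
```

Emit:
{"fn": "apply_moves", "kwargs": {
  "targets": [
    [1, -0.0247, -0.0279, 0, 0, 0, 0],
    [1, 0, 0, 0.04, 0, 0, 0],
    [1, 0, 0, 0.04, 0, 0, 0],
    [1, 0, 0, 0.04, 0, 0, 0],
    [1, 0, 0, 0, 0, 0, 0],
    [1, 0, 0, 0, 0, 0, 0]
  ]
}}

```text
time_s: 13.03
tcp_pos: [0.5395, -0.0586, 0.1254]
eef_rot: [180.0, -0.3, -153.8]
contact_force: [0.1, 0.2, 0.4]
gripper_width: 0.0877
gripper_force: 0.0
```

```bash
python3 -c "
from h import *
todo([.541,-.058,.088])
for n in('scene','side'):
    c=capture(n);np.savez('e_'+n,**c)
s=dict(np.load('e_scene.npz'))['frame'];d=dict(np.load('e_side.npz'))['frame']
save('e',np.hstack([cv2.resize(s[150:250,190:320],(468,360),interpolation=cv2.INTER_CUBIC),cv2.resize(d[150:260,190:290],(327,360),interpolation=cv2.INTER_CUBIC)]))
"
```

```text
[ 0.5395494  -0.05859032  0.12540051] [ 179.96548698   -0.28110917 -153.81089954] tooly 116.18893113397058 shift [-0.0017 -0.0001  0.0374]
```

View pics/e.png

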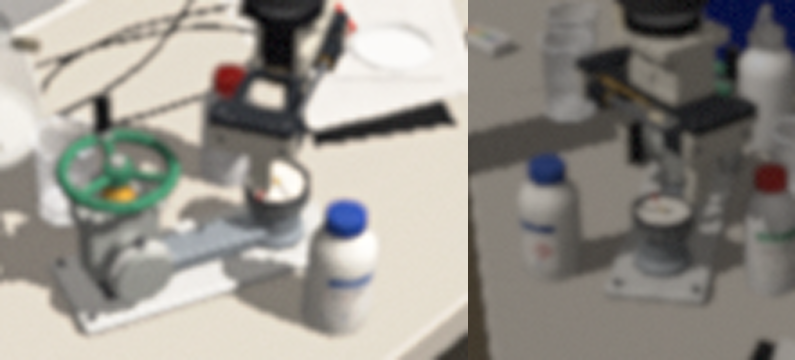

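The open jaws hang over the dial in both views, clear of the two bottles and the wheel. I'll descend and grip.

Emit:
{"fn": "apply_moves", "kwargs": {
  "targets": [
    [1, -0.001, 0, 0.02, 0, 0, 0],
    [1, 0, 0, 0.0175, 0, 0, 0],
    [1, 0, 0, 0, 0, 0, 0],
    [0.6, 0, 0, 0, 0, 0, 0],
    [0.6, 0, 0, 0, 0, 0, 0],
    [0.6, 0, 0, 0, 0, 0, 0],
    [0.6, 0, 0, 0, 0, 0, 0],
    [0.6, 0, 0, 0, 0, 0, 0],
    [0.6, 0, 0, 0, 0, 0, 0],
    [0.6, 0, 0, 0, 0, 0, 0]
  ],
  "newtons": 15
}}

```text
time_s: 13.97
tcp_pos: [0.542, -0.0575, 0.0903]
eef_rot: [-180.0, 0.1, -154.0]
contact_force: [-1.8, 1.2, 7.2]
gripper_width: 0.0634
gripper_force: 15.0
```

Emit:
{"fn": "apply_moves", "kwargs": {
  "targets": [
    [0.6, 0, 0, 0, 0, 0, -0.05],
    [0.6, 0, 0, 0, 0, 0, -0.05],
    [0.6, 0, 0, 0, 0, 0, 0]
  ]
}}

```text
time_s: 14.22
tcp_pos: [0.5417, -0.0572, 0.0903]
eef_rot: [-180.0, 0.1, -144.7]
contact_force: [-3.0, 4.4, 8.8]
gripper_width: 0.0636
gripper_force: 15.0
```

Emit:
{"fn": "apply_moves", "kwargs": {
  "targets": [
    [0.6, 0, 0, 0, 0, 0, -0.07],
    [0.6, 0, 0, 0, 0, 0, -0.07],
    [0.6, 0, 0, 0, 0, 0, -0.07],
    [0.6, 0, 0, 0, 0, 0, -0.07],
    [0.6, 0, 0, 0, 0, 0, -0.07],
    [0.6, 0, 0, 0, 0, 0, -0.07],
    [0.6, 0, 0, 0, 0, 0, -0.07],
    [0.6, 0, 0, 0, 0, 0, -0.0656],
    [0.6, 0, 0, 0, 0, 0, 0],
    [0.6, 0, 0, 0, 0, 0, 0]
  ]
}}

```text
time_s: 15.05
tcp_pos: [0.5397, -0.0564, 0.09]
eef_rot: [179.9, 0.1, -94.9]
contact_force: [-9.8, 11.2, 15.9]
gripper_width: 0.0633
gripper_force: 15.0
```

Emit:
{"fn": "apply_moves", "kwargs": {
  "targets": [
    [1, 0, 0, 0, 0, 0, 0],
    [1, 0, 0, 0, 0, 0, 0],
    [1, 0, 0, 0, 0, 0, 0],
    [1, 0, 0, 0, 0, 0, 0],
    [1, 0, 0, 0, 0, 0, 0],
    [1, 0, 0, -0.04, 0, 0, 0],
    [1, 0, 0, -0.04, 0, 0, 0],
    [1, 0, 0, -0.04, 0, 0, 0],
    [1, 0, 0, -0.04, 0, 0, 0],
    [1, -0.038, -0.005, 0, 0, 0, 0],
    [1, -0.038, -0.005, 0, 0, 0, 0],
    [1, -0.038, -0.005, 0, 0, 0, 0],
    [1, 0, 0, 0, 0, 0, 0],
    [1, 0, 0, 0, 0, 0, 0]
  ]
}}

```text
time_s: 16.22
tcp_pos: [0.5663, 0.0561, 0.2486]
eef_rot: [180.0, -0.0, -94.8]
contact_force: [0.7, -0.7, -0.9]
gripper_width: 0.0874
gripper_force: 0.0
```

```bash
python3 - <<'E'
from h import *
w=capture('wrist');np.savez('c_wrist8',**w);print(wheel(w,np.array([.5965,.0915])))
D=dial(w);print(ptr(w,D,125,190),get_state()['tcp_pos'])
c=np.array([.541,-.0575]);R=w['T'];p=(np.array([*c,.074])-R[:3,3])@R[:3,:3];s=p[:2]/p[2];K=w['camera_matrix'];u,v=(s*[K[0,0],K[1,1]]+K[:2,2]).astype(int)
y0=max(v-50,0);print(u,v,y0);save('w8',cv2.resize(w['frame'][y0:y0+100,u-50:u+50],(600,600),interpolation=cv2.INTER_CUBIC))
E
```

```text
[(np.float64(91.8), 16), (np.float64(213.5), 183), (np.float64(330.5), 35)]
D [ 0.54119027 -0.05730489] 0.03246979042887688 red 16 159.15287784024136 0.027014647308755687
{-40: 1, -30: 3, -20: 1, 150: 2, 160: 1}
ptr 160.41427114907557 3
(np.float64(159.90678181857854), array([160.        , 114.13128662])) [0.56598643 0.05504733 0.24862735]
277 52 2
```

View pics/w8.png

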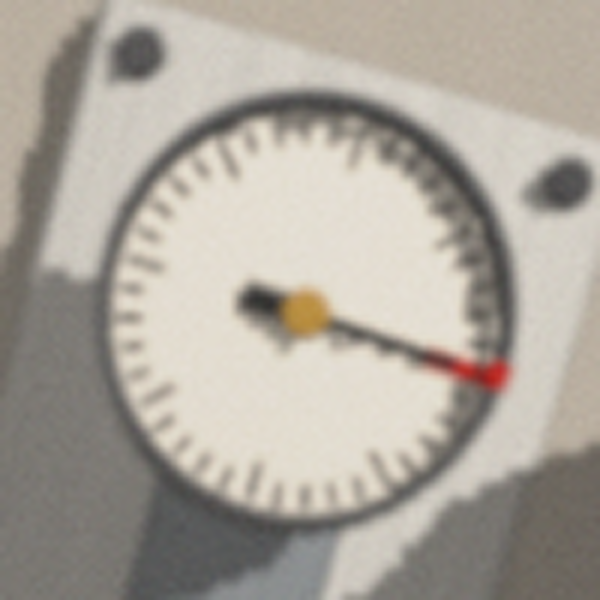

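The pointer runs from the hub at (304,312) to its tip at about (430,355), and the red bar lies on the same line at (490,376), within about 1°. The wheel has not moved and the arm touches nothing, so I'm handing in.

```bash
python3 -c "
from plant import *
print(close_job())"
```

```text
the job is handed in; nothing more can be done
None
```

The job is handed in: I opened the valve to its stop, backed it off about 90°, set the dial's red zero mark under the pointer tip to within about 1°, and left the arm clear of everything; no contact with the bottles and beakers was seen, but I did not re-measure their positions at the end.

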